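# Load a sign blank under the engraving fixture's sprung clips

## Robot

A 6-joint arm with a two-finger parallel gripper is mounted at the origin on the work surface. World frame = base frame: x ahead of the robot, y to its left, z up, the work surface at z = 0. Lengths are in m, angles in rad, forces in N, time in s.
With the tool pointing down it reaches from about 0.225 to 0.875 m from the base axis. Payload 3.4 kg.
Tool frame: the origin (TCP) lies midway between the tips of the shut fingers; the grasp point (between the pads) lies 19 mm behind it (manip.tcp_to_grasp is the distance from the TCP to the grasp point, in m); x points along the fingers, y is the direction in which the jaws open and shut, and the axes are right-handed (so a half turn about x gives the same grasp; the last joint's range is limited). The gripper opens to 85 mm and grips with 20 to 120 N. Pads are 22 mm wide; open, the fingers measure 114 mm over their backs; the gripper's body (76 mm by 85 mm) begins 54 mm behind the grasp point. The pads swing forward as they close: fully open they stand 13 mm farther back than shut.
Start: joints at [-1.288, 0.276, 1.505, -0, 1.361, -0.121], TCP at [0.226, -0.529, 0.231] pointing down, gripper open.
Joint ranges: [-2.89, 2.89], [-0.75, 2.08], [0.22, 2.7], [-1.18, 4.32], [0.11, 2.71], [-2.7, 2.7]. Speed limits (rad/s): [2.57, 2.57, 3.14, 3.14, 3.14, 3.14].

## Interface

Orientations are given as a unit quaternion [w, x, y, z].
In Python, from rig import readout, eyes, job, manip gives the robot as it stands. The module is installed in compiled form; this text tells all that it offers.
- The arm moves only by the tool carry_out, never from a script. Its argument "deltas" is one flat list of numbers, 7 for each row, row after row: the shift along the tool's x, y, z scaled (see below), then the turn, a rotation vector about the tool's x, y, z scaled (see below), then the opening, from -1 (shut) to 1 (fully open). In form: [dx, dy, dz, ax, ay, az, grip, dx, dy, dz, ax, ay, az, grip, ...]. A call has 1 to 10 rows; each row shifts and turns the commanded pose from where the row before left it, along the tool's axes as they then stand; what a row does not reach is not made up. The controller multiplies each number of a shift by 60 mm and each number of a turn by 4 degrees. A row lasts 1/8 s, in which the tool goes at most 62.5 mm and 10.7 degrees, less where a joint would pass 70% of its speed; a pose out of reach is approached as far as the arm can. A call with a number of a shift or a turn outside -1 to 1 is refused whole. A call with a gripper value outside its range is refused whole. The fingers move at their own pace and stop on an object; "newtons" is the grip in N (left out, the last holds). Time passes only in rows, so rows that do not move let the fingers close. It gives the time, the measured TCP pose, the force and the opening at its end, in the units of the state.
- readout.get_state(): the state, without advancing time (a new reading comes with each control period).
- eyes.get_image(name): name is "scene" or "side" or "wrist"; returns a dict with "color" (420x560x3 uint8, red, green, blue), "z_map" (420x560 float32, m along the optical axis (not along the pixel's ray), 0 where there is no reading), "mtx" (3x3 intrinsics, pixels), "distortion" ([k1, k2, p1, p2, k3] as OpenCV has them; the pictures are not rectified), "origin" and "orientation" of the camera in the world. Camera axes: x right, y down, z forward; pixel columns grow to the right and rows downward; lengths in m; the calibration is good to about 2 mm. A picture is of the moment at which its call begins.
- job.sign_off(): hands the job in, once; it reports no verdict.
The state is a dict: "clock": time; "qpos": joint angles; "qd": joint speeds; "effort": joint torques, N m; "position": TCP position; "ee_rot": TCP orientation; "contact_force": force on the tool from outside, world axes, zero at the start; "moment": the same for the moment, N m; "width": finger opening in m.
Only numpy, scipy, OpenCV 4.12 (cv2) and the standard library are available. Lean on these libraries where they do the work, as an engineer would, in place of code of your own. Each camera call takes 0.05 s, during which the arm holds its last target.

## Task

Load the sign blank into the engraving fixture: take it off its packing block, lay it on the fixture's rail and slide it, slotted end first and close along the side fence, in under the two sprung clips until it is fully home at the end stop, wherever that is set, and both clips have snapped down into its slots. Feed it gently: do not ram it against the stop or the fence or bend the clips up, leave the other things on the bench alone, and let go of the blank.

Things in the scene. Friction and masses are not known exactly. Their poses are not given: they have to be found in the camera images.
- blank_mid (a point): Centre of the sign blank, a rigid white plastic plate 140 x 60 x 6 mm, 75 g. x runs along its length to the slotted (head) end, z up. Two 14 mm square slots go right through it, centred 39 mm ahead of the centre and 16 mm either side of the middle line; 24 mm of solid edge is left in front of them. It starts flat on the packing block; its long edges overhang it by about 13 mm.
- packing: Fixed timber packing block under the blank, 100 mm long (x), 34 mm wide, 26 mm high, origin under its centre. It points the same way as the blank within 0.1 rad, so fingers can reach down beside it and grip the blank across its 60 mm width.
- nest_mid (a point): In the fixture, where blank_mid comes to lie with the blank home when the stop is at its middle setting; the stop may be set up to 14 mm nearer or farther. x = loading direction (the blank slides along +x, slotted end first), y points to the side fence, z up. The blank lies on a dark slick rail, 40 mm wide, top 3 mm below this point, from 115 mm behind it to 73 mm ahead.
- fixture: The fixture, bolted to the bench: aluminium base plate 300 x 150 x 12 mm with the rail, whose top is 18 mm above the plate and 30 mm above the bench, so fingers have room beside the rail. Origin on the bench below nest_mid, same axes; the plate reaches from x = -135 to +165 mm. Behind x = -10 mm both sides of the rail are open. Clips, posts and fence rise at most 25 mm above the rail.
- stop_block: Fixed block with an adjusting screw at the far end, origin 150 mm ahead of nest_mid on the base plate. It carries a sliding head, with the end stop (a bar over the rail, 9 mm high) and both clips, locked at some setting: stop face 56 to 84 mm ahead of nest_mid. The setting is not measured: feel for it. More than 20 N of the blank on stop and clips chips its edge; 8 to 12 N is plenty to feel home.
- side_fence: Aluminium fence on the left (+y) side, 9 mm higher than the rail. Its guiding face is at y = +30 mm of nest_mid, from x = +14 to +70 mm, with a flared lead-in from x = -5 to +14 mm. Origin on the guiding face, 40 mm ahead of nest_mid, at the base plate. The blank runs close along it, within 3 mm; pressing with more than 22 N marks its edge.
- clip_left (a joint): Angle (rad) of the left (+y) sprung steel clip, growing as its toe rises: 0 = down, no blank under it; about 0.09 = toe riding on the blank; 0.03 = snapped down in the slot, its sole on the solid edge (on the way in it also passes 0.03 as the lip lifts, some 35 mm before home). The toe drops only in the last 3 mm or so before the stop and then keeps the blank in. Beyond 0.2 it is bent.
- clip_right (a joint): The same for the right (-y) clip. The toes are 27 mm before the stop face, 16 mm either side of the middle line; a lip rises from each towards -x at 25 degrees, to 11 mm above the rail 20 mm before the toe. Push needed, blank bearing lightly on the rail: growing to about 8 N under the lips, 3 to 7 N riding, lighter at the snap. Pressing down adds drag.
- paint_can: Bystander: upright metal can, 66 mm across, 190 mm high, origin under its centre.
- tape_roll: Bystander: roll of brown tape lying flat, 90 mm across, 25 mm high, origin under its centre.
- screwdriver: Bystander: screwdriver lying on the bench, 190 mm long.
- dust_brush: Bystander: bench brush standing on its bristles, 150 x 35 x 54 mm, origin under its centre.
Things that resemble listed ones, but are neither listed nor needed, are in the scene too. Of the things like the part that bears blank_mid, leave any that is black or brown; of the rest the larger one is meant.

How it is judged:
On the way:
1. the blank lies under both clips, whose toes have ridden up onto it (value of joint each of clip_left, clip_right above 0.08 rad), for 0.1 s.
At the end, for the whole second after the job is handed in: The blank is at rest and released, flat on the rail (within 2 mm), home at the stop with both clips snapped down in its slots (0.012 to 0.05 rad; blank_mid 18 mm short to 15.5 mm past nest_mid, since the stop's setting varies), its side within 3.5 mm of the fence and parallel to it within 2 degrees (x of blank_mid in the frame of nest_mid between -0.018 and 0.0155 m and y of blank_mid in the frame of nest_mid between -0.0035 and 0.002 m and z of blank_mid in the frame of nest_mid between -0.002 and 0.002 m and angle between the x axis of blank_mid and the x axis of nest_mid, either way round below 0.035 rad and value of joint clip_left between 0.012 and 0.05 rad and value of joint clip_right between 0.012 and 0.05 rad and linear speed of blank below 0.01 m/s); the robot touches nothing.
It fails at once if the blank is rammed against the end stop or the clips (over 20 N) (contact force between blank and stop_block above 20 N).
It fails at once if the blank is pressed against the side fence with over 22 N (contact force between blank and side_fence above 22 N).
It fails at once if a clip is bent up beyond 0.2 rad (value of joint any of clip_left, clip_right above 0.2 rad).
It fails at once if a bystander is shoved more than 20 mm (distance of any of paint_can, tape_roll, screwdriver, dust_brush from where it was at the start of the episode above 0.02 m).
It also fails if it takes over 64 s, if anything falls off the work surface, if the arm or the gripper's body presses on something with over 40 N, if the wrist force passes 120 N, or if a joint passes its speed limit or range.

## Working session

There is one attempt and no reset: what is moved stays moved. The work goes in short steps, Python scripts to look and compute and a tool call to move; the robot and the scene stay as the last step left them, time stands still between calls to the robot, and variables do not carry over. Pictures are saved under pics/ and viewed, and the job is handed in when it is done.

Besides the shell and the picture viewer there is one more tool, called after "Call:" by a JSON object that holds its "op" and its "data", one argument or row to a line. carry_out: Moves the arm, as the interface text tells. Its arguments: {"type":"object","properties":{"deltas":{"type":"array"},"newtons":{"type":"number"}},"required":["deltas"]}

```bash
mkdir -p pics; cat > h.py <<'E'
import numpy as np, cv2
from rig import readout, eyes, job, manip
from scipy.spatial.transform import Rotation as R
def rot(q): return R.from_quat([q[1],q[2],q[3],q[0]]).as_matrix()
def shot(name,fn):
    im=eyes.get_image(name); cv2.imwrite('pics/'+fn+'.png',im['color'][:,:,::-1]); np.save('pics/'+fn+'.npy',im,allow_pickle=True); return im
def load(fn): return np.load('pics/'+fn+'.npy',allow_pickle=True).item()
def pts(im,uv,z=None):
    uv=np.array(uv,float).reshape(-1,1,2)
    n=cv2.undistortPoints(uv,np.array(im['mtx']),np.array(im['distortion'])).reshape(-1,2)
    d=np.c_[n,np.ones(len(n))]@rot(im['orientation']).T; o=np.array(im['origin'])
    if z is not None: s=(z-o[2])/d[:,2]; return o+d*s[:,None]
    r=[]
    for k,(u,v) in enumerate(uv.reshape(-1,2)):
        dz=im['z_map'][int(round(v)),int(round(u))]; r.append(o+d[k]*dz)
    return np.array(r)
def cloud(im):
    h,w=im['z_map'].shape; u,v=np.meshgrid(np.arange(w),np.arange(h))
    uv=np.stack([u,v],-1).reshape(-1,1,2).astype(float)
    n=cv2.undistortPoints(uv,np.array(im['mtx']),np.array(im['distortion'])).reshape(-1,2)
    d=np.c_[n,np.ones(len(n))]@rot(im['orientation']).T
    return (np.array(im['origin'])+d*im['z_map'].reshape(-1,1)).reshape(h,w,3)
E
python3 - <<'E'
from h import *
for n in ['scene','side','wrist']:
    im=shot(n,n+'0'); print(n,np.round(im['origin'],3),np.round(rot(im['orientation'])[:,2],3))
print(readout.get_state(), manip.tcp_to_grasp)
E
```

```text
scene [1.525 0.392 0.782] [-0.754 -0.323 -0.572]
side [0.271 0.77  0.633] [ 0.316 -0.748 -0.583]
wrist [ 0.292 -0.5    0.374] [-0.259 -0.11  -0.96 ]
{'clock': 0.15, 'qpos': array([-1.28800377e+00,  2.76463841e-01,  1.50588283e+00, -3.24891261e-05,
        1.36071682e+00, -1.21053705e-01]), 'qd': array([-0.00109697, -0.00353161, -0.00333734, -0.00113518, -0.00078879,
       -0.00091959]), 'effort': array([ 2.63924936e-03, -4.17139363e+01, -2.46031702e+01,  7.69728899e-06,
        7.57416361e-03, -5.81823997e-06]), 'position': array([ 0.22578844, -0.52835633,  0.23061424]), 'ee_rot': array([-0.14129783, -0.69268641, -0.14233265,  0.69279281]), 'contact_force': array([-0.49058656,  0.9596711 , -0.24511197]), 'moment': array([-0.06523523,  0.01133627,  0.00767552]), 'width': 0.08498534550744644} 0.0187
```

View pics/scene0.png

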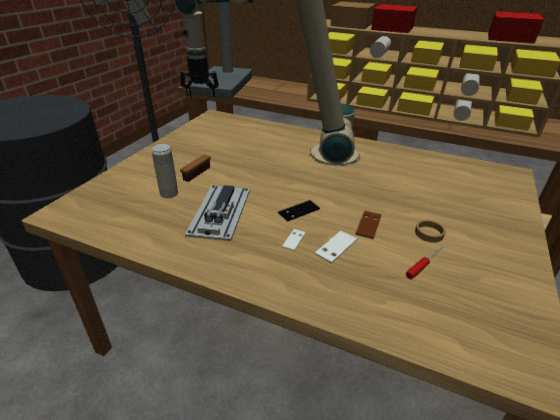

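View pics/side0.png

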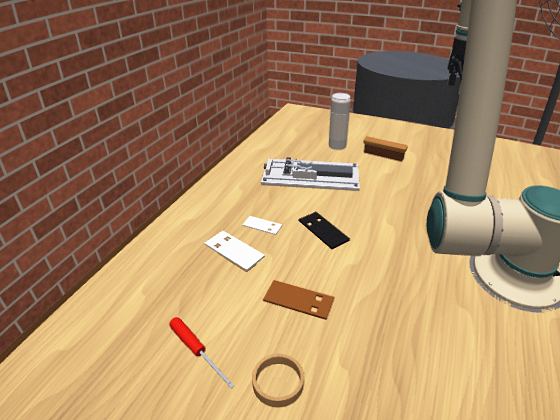

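View pics/wrist0.png

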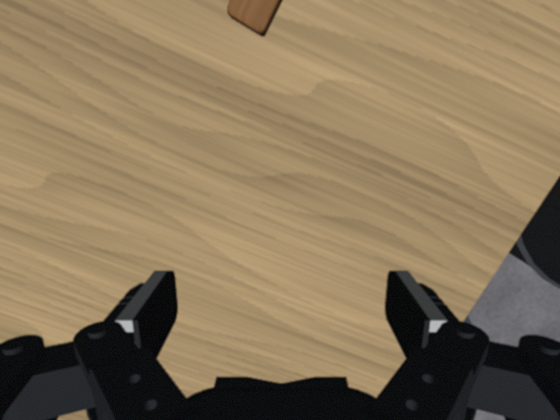

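The candidates in the scene view are large white (337,246), small white (294,239), black (299,210) and brown (369,224). The black and brown ones are excluded, so the larger white plate is the one meant. I'll check it in crops.

```bash
python3 - <<'E'
from h import *
a=load('scene0')['color'][180:270,180:400,::-1]; b=load('side0')['color'][140:280,190:390,::-1]
cv2.imwrite('pics/c1.png',cv2.resize(a,(792,324),interpolation=cv2.INTER_CUBIC))
cv2.imwrite('pics/c2.png',cv2.resize(b,(800,560),interpolation=cv2.INTER_CUBIC))
E
```

```text
(no output)
```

View pics/c1.png

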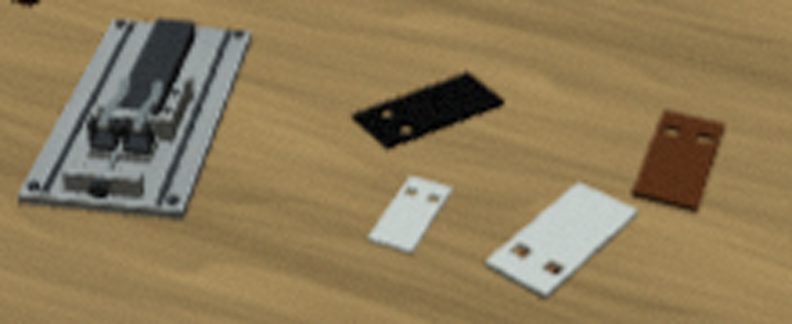

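View pics/c2.png

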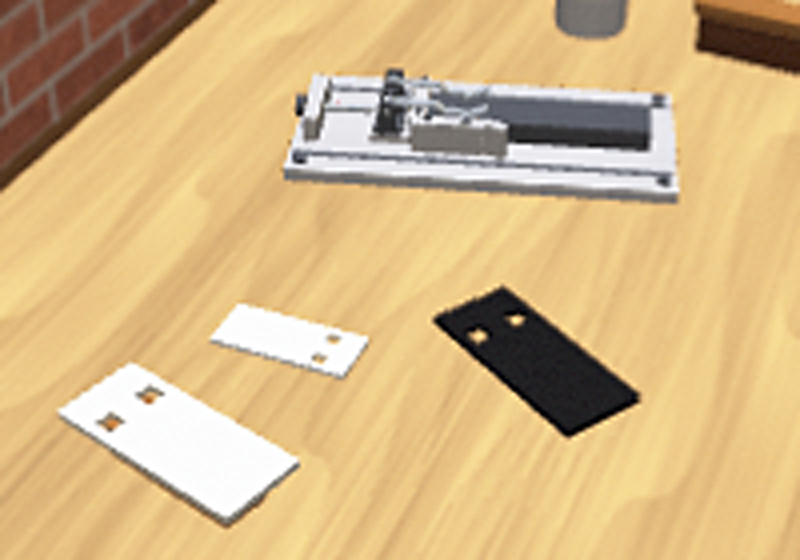

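The larger white plate has its slots at the scene-near end. In the side view its corners are about (205,243), (222,230), (265,255) and (247,269). The fixture's stop also points in world +x. Next I'll get coarse poses of both.

```bash
python3 - <<'E'
from h import *
for f,c,seed in [('scene0',[(315.3,253),(331.7,261.4),(356.7,238.9),(341.7,230.6)],None),('side0',[(205,242.75),(222.5,230.5),(264.75,255.5),(247,269)],None)]:
    im=load(f); P=pts(im,c,0.032); m=P.mean(0); print(f,np.round(P,4).tolist(),np.round(m,4),[round(np.linalg.norm(P[i]-P[(i+1)%4]),4) for i in range(4)])
    cl=cloud(im); 
    # fixture plate by depth z 
    C=im['color'].astype(int)
    print('depth z at centre',cl[int(np.mean([p[1] for p in c])),int(np.mean([p[0] for p in c]))])
im=load('side0')
# plate corners in crop c2, top z=.012: (285,165)?,(313,75),(667,97),(678,187)
c=[(190+x/4,140+y/4) for x,y in [(285,168),(312,76),(667,96),(678,190)]]
P=pts(im,c,.012); print(np.round(P,4),P.mean(0),[round(np.linalg.norm(P[i]-P[(i+1)%4]),4) for i in range(4)])
im=load('scene0')
c=[(180+x/3.6,180+y/3.6) for x,y in [(20,197),(185,209),(251,31),(113,21)]]
P=pts(im,c,.012); print(np.round(P,4),P.mean(0),[round(np.linalg.norm(P[i]-P[(i+1)%4]),4) for i in range(4)])
im=load('side0')
for n,uv in [('can',(340,97)),('brush',(385,145)),('tape',(278,360)),('sd',(190,338))]:
    print(n,pts(im,[uv]))
im=load('wrist0'); print(rot(im['orientation']),im['origin'],im['mtx'])
E
```

```text
scene0 [[0.7042, 0.1572, 0.032], [0.7183, 0.2118, 0.032], [0.5887, 0.2513, 0.032], [0.5684, 0.1977, 0.032]] [0.6449 0.2045 0.032 ] [np.float64(0.0564), np.float64(0.1356), np.float64(0.0574), np.float64(0.1418)]
depth z at centre [0.64414534 0.20194859 0.03244865]
side0 [[0.7157, 0.2117, 0.032], [0.7003, 0.1553, 0.032], [0.5649, 0.1966, 0.032], [0.5825, 0.2508, 0.032]] [0.6408 0.2036 0.032 ] [np.float64(0.0585), np.float64(0.1416), np.float64(0.057), np.float64(0.1388)]
depth z at centre [0.64086606 0.20398306 0.03170426]
[[ 0.7236 -0.1136  0.012 ]
 [ 0.7657 -0.2535  0.012 ]
 [ 0.4809 -0.3343  0.012 ]
 [ 0.4385 -0.1977  0.012 ]] [ 0.60217811 -0.22475244  0.012     ] [np.float64(0.1461), np.float64(0.2961), np.float64(0.1431), np.float64(0.2973)]
[[ 0.774  -0.2522  0.012 ]
 [ 0.7274 -0.1128  0.012 ]
 [ 0.4427 -0.1962  0.012 ]
 [ 0.4876 -0.3369  0.012 ]] [ 0.6079165  -0.22450736  0.012     ] [np.float64(0.147), np.float64(0.2967), np.float64(0.1476), np.float64(0.2987)]
can [[ 0.58256472 -0.44236182  0.19049781]]
brush [[ 0.41077616 -0.43359792  0.04964484]]
tape [[0.43542958 0.41819146 0.01168269]]
sd [[0.60238088 0.4475762  0.02341005]]
[[ 3.92638797e-01 -8.82593273e-01 -2.58580528e-01]
 [-9.19692570e-01 -3.76981487e-01 -1.09774933e-01]
 [-5.93454283e-04  2.80916488e-01 -9.59732033e-01]] [ 0.29171372 -0.49984195  0.37388991] [[352.76399635   0.         280.81549245]
 [  0.         352.76399635 211.8284573 ]
 [  0.           0.           1.        ]]
```

```bash
cat >> h.py <<'E'
def yawR(a,flip=1):
    # tool x down, tool y perpendicular to direction a
    y=flip*np.array([-np.sin(a),np.cos(a),0]); x=np.array([0,0,-1.]); return np.c_[x,y,np.cross(x,y)]
def plan(p,Rt,n=None,frm=None):
    s=readout.get_state()
    p0,R0=frm if frm else (np.array(s['position']),rot(s['ee_rot']))
    rv=R.from_matrix(R0.T@Rt).as_rotvec(); d=np.array(p)-p0
    print('clock',round(s['clock'],2),'pos',np.round(s['position'],4),'F',np.round(s['contact_force'],2),'w',round(s['width'],4),'dist',round(np.linalg.norm(d),4),'rotvec deg',np.round(np.degrees(rv),2))
    print(' shift in start tool axes /60mm',np.round(R0.T@d/.06,3),' in target axes',np.round(Rt.T@d/.06,3),' turn/4deg',np.round(np.degrees(rv)/4,3))
E
python3 - <<'E'
from h import *
s=readout.get_state(); print(np.round(rot(s['ee_rot']),3))
for f in (1,-1): plan([0.50,-0.255,.27],yawR(.281,f))
for f in (1,-1): plan([0.60,.21,.25],yawR(-.29,f))
s=readout.get_state();Rt=rot(s['ee_rot']); im=load('wrist0'); print(np.round(Rt.T@(np.array(im['origin'])-s['position']),4),np.round(Rt.T@rot(im['orientation']),3))
E
```

```text
[[-0.     0.393 -0.92 ]
 [ 0.001 -0.92  -0.393]
 [-1.    -0.001 -0.   ]]
clock 0.15 pos [ 0.2258 -0.5284  0.2306] F [-0.49  0.96 -0.25] w 0.085 dist 0.3892 rotvec deg [-1.7296e+02 -1.3000e-01 -0.0000e+00]
 shift in start tool axes /60mm [-0.652 -2.394 -5.993]  in target axes [-0.656  3.11   5.654]  turn/4deg [-4.324e+01 -3.200e-02 -1.000e-03]
clock 0.15 pos [ 0.2258 -0.5284  0.2306] F [-0.49  0.96 -0.25] w 0.085 dist 0.3892 rotvec deg [ 7.04 -0.    0.08]
 shift in start tool axes /60mm [-0.652 -2.394 -5.993]  in target axes [-0.656 -3.11  -5.654]  turn/4deg [ 1.76e+00 -1.00e-03  2.10e-02]
clock 0.15 pos [ 0.2258 -0.5284  0.2306] F [-0.49  0.96 -0.25] w 0.085 dist 0.828 rotvec deg [-1.4025e+02 -1.1000e-01  3.0000e-02]
 shift in start tool axes /60mm [ -0.309  -8.866 -10.571]  in target axes [-0.323 13.576  2.458]  turn/4deg [-3.5061e+01 -2.7000e-02  7.0000e-03]
clock 0.15 pos [ 0.2258 -0.5284  0.2306] F [-0.49  0.96 -0.25] w 0.085 dist 0.828 rotvec deg [3.975e+01 2.000e-02 8.000e-02]
 shift in start tool axes /60mm [ -0.309  -8.866 -10.571]  in target axes [ -0.323 -13.576  -2.458]  turn/4deg [9.939e+00 5.000e-03 2.100e-02]
[-0.1433 -0.0005 -0.0718] [[-0.001 -0.281  0.96 ]
 [ 1.    -0.001  0.001]
 [ 0.     0.96   0.281]]
```

```bash
python3 - <<'E'
from h import *
plan([0.56,-0.24,.27],yawR(.281,-1))
E
```

```text
clock 0.15 pos [ 0.2258 -0.5284  0.2306] F [-0.49  0.96 -0.25] w 0.085 dist 0.4432 rotvec deg [ 7.04 -0.    0.08]
 shift in start tool axes /60mm [-0.652 -2.231 -7.011]  in target axes [-0.656 -3.073 -6.684]  turn/4deg [ 1.76e+00 -1.00e-03  2.10e-02]
```

Call:
{"op": "carry_out", "data": {
  "deltas": [-0.1,0,0,0.88,0,0,1,-0.1,0,0,0.88,0,0,1,-0.08,-0.4,-0.9,0,0,0,1,-0.08,-0.4,-0.9,0,0,0,1,-0.08,-0.4,-0.9,0,0,0,1,-0.08,-0.4,-0.9,0,0,0,1,-0.08,-0.4,-0.9,0,0,0,1,-0.08,-0.4,-0.9,0,0,0,1,0,-0.4,-0.9,0,0,0,1,0,-0.27,-0.4,0,0,0,1]
}}

```text
clock: 1.4
position: [0.5632, -0.238, 0.2715]
ee_rot: [0.1, 0.7, 0.1, -0.7]
contact_force: [0.4, -1.0, -0.9]
width: 0.0855
```

Call:
{"op": "carry_out", "data": {
  "deltas": [0,0,0,0,0,0,1,0,0,0,0,0,0,1]
}}

```text
clock: 1.65
position: [0.5605, -0.2408, 0.2718]
ee_rot: [-0.099, -0.7, -0.099, 0.701]
contact_force: [-1.1, 0.9, 0.6]
width: 0.0852
```

```bash
python3 - <<'E'
from h import *
shot('wrist','w1'); plan([0.56,-0.24,.27],yawR(.281,-1))
E
```

```text
clock 1.7 pos [ 0.5603 -0.2412  0.272 ] F [-0.34 -1.12  1.09] w 0.0857 dist 0.0023 rotvec deg [-0.06  0.06 -0.01]
 shift in start tool axes /60mm [ 0.032 -0.02  -0.001]  in target axes [ 0.033 -0.02  -0.001]  turn/4deg [-0.015  0.014 -0.003]
```

View pics/w1.png

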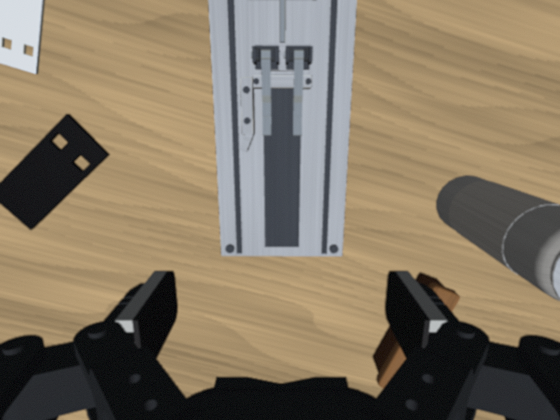

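```bash
python3 - <<'E'
from h import *
a=load('w1')['color'][0:265,200:370,::-1]
cv2.imwrite('pics/c3.png',cv2.resize(a[:140],(680,560),interpolation=cv2.INTER_CUBIC))
cv2.imwrite('pics/c4.png',cv2.resize(a[125:],(680,560),interpolation=cv2.INTER_CUBIC))
E
```

```text
(no output)
```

View pics/c3.png

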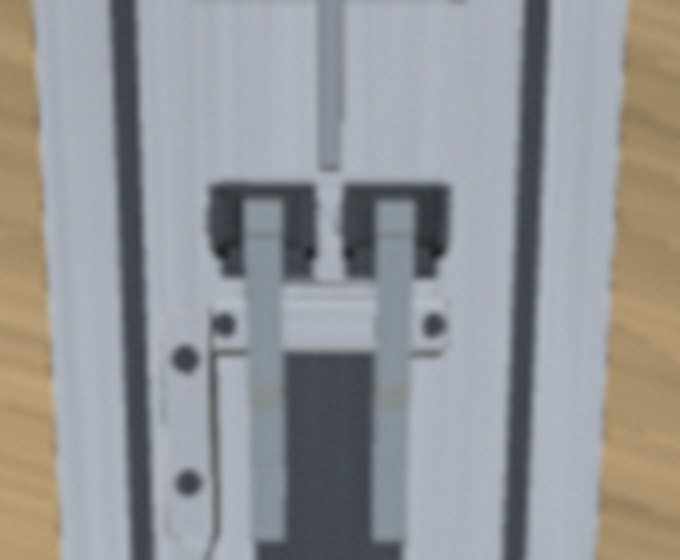

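View pics/c4.png

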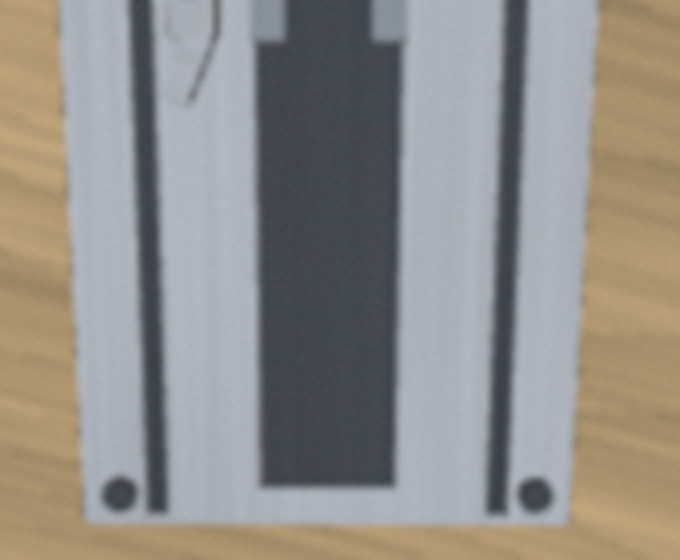

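```bash
python3 - <<'E'
from h import *
im=load('w1')
r=pts(im,[(265.5,246.75),(298.75,246.75),(264.25,137.5),(301,137.5)],.03)
e=r[:2].mean(0); f=r[2:].mean(0); a=f-e; yaw=np.arctan2(a[1],a[0]); print('rail w',np.linalg.norm(r[0]-r[1]),np.linalg.norm(r[2]-r[3]),'yaw',yaw, 'edges',[np.arctan2(*(r[2+i]-r[i])[[1,0]]) for i in (0,1)])
pl=pts(im,[(221.25,256),(342.5,256),(209.5,5),(357,5)],.012); print('plate w',np.linalg.norm(pl[0]-pl[1]),'edge yaw',[np.arctan2(*(pl[2+i]-pl[i])[[1,0]]) for i in (0,1)], np.linalg.norm(pl[2]-pl[3]))
yaw=np.mean([yaw,np.mean([np.arctan2(*(pl[2+i]-pl[i])[[1,0]]) for i in (0,1)])]);print(yaw)
u=np.array([np.cos(yaw),np.sin(yaw),0]); v=np.array([-u[1],u[0],0])
n1=e+.115*u; n2=pl[:2].mean(0)+.135*u; print('nest from rail',n1,'from plate',n2)
nm=n1
def loc(p): d=p-nm; return np.round(np.c_[d@u,d@v]*1000,1)
print('plate',loc(pl)); print('rail',loc(r))
print('fence',loc(pts(im,[(253.25,88.75),(253.6,110),(254.1,130)],.039)))
print('stopface',loc(pts(im,[(275,88),(290,88)],.039)),loc(pts(im,[(275,88),(290,88)],.03)))
print('clip lips tip',loc(pts(im,[(263.5,135),(271.5,135),(293,135),(301,135)],.041)))
print('z of rail',pts(im,[(282,200),(282,160)]),'fence',pts(im,[(247,105)]))
cl=cloud(im)
m=(abs(cl[...,2]-.03)<.004)
d=cl-nm; X=d@u;Y=d@v
mm=m&(X>-.1)&(X<-.03)&(abs(Y)<.03); print('depth rail Y range',np.percentile(Y[mm],[1,50,99]),np.median(cl[mm][:,2]))
E
```

```text
rail w 0.03895819673743352 0.03934589199693838 yaw 0.277340399597504 edges [np.float64(0.2788836782945844), np.float64(0.27579730985567263)]
plate w 0.14981899355867945 edge yaw [np.float64(0.2750234412481929), np.float64(0.2777054184059363)] 0.1490824256274938
0.2768524147122843
nest from rail [ 0.59077998 -0.23399789  0.03      ] from plate [ 0.59119342 -0.23376051  0.012     ]
plate [[-134.8   75. ]
 [-134.3  -74.8]
 [ 140.    74.5]
 [ 140.6  -74.6]]
rail [[-115.1   19.5]
 [-114.9  -19.5]
 [  10.5   19.7]
 [  10.7  -19.6]]
fence [[59.2 29.9]
 [38.8 30. ]
 [18.8 29.8]]
stopface [[60.   8. ]
 [60.1 -7. ]] [[60.5  8.2]
 [60.6 -7.3]]
clip lips tip [[ 13.9  20. ]
 [ 14.   11.7]
 [ 14.1 -10.6]
 [ 14.1 -18.9]]
z of rail [[ 0.5344002  -0.24959282  0.02986165]
 [ 0.57788216 -0.23701063  0.03155147]] fence [[ 0.62274596 -0.18693264  0.03950748]]
depth rail Y range [-0.01823728  0.00144066  0.02081837] 0.03070405601243517
```

```bash
cat >> h.py <<'E'
def rows(p,Rt,n,frm=None,grip=1):
    s=readout.get_state()
    p0,R0=frm if frm else (np.array(s['position']),rot(s['ee_rot']))
    rv=R.from_matrix(R0.T@Rt).as_rotvec(); d=(np.array(p)-p0)/n
    for k in range(n):
        Rk=R0@R.from_rotvec(rv*k/n).as_matrix()
        print(np.round(Rk.T@d/.06,3),np.round(np.degrees(rv/n)/4,3))
E
python3 - <<'E'
from h import *
plan([0.62,.211,.25],yawR(-.29,-1)); rows([0.62,.211,.25],yawR(-.29,-1),10)
E
```

```text
clock 1.7 pos [ 0.5603 -0.2412  0.272 ] F [-0.34 -1.12  1.09] w 0.0857 dist 0.4566 rotvec deg [ 3.266e+01  5.000e-02 -3.000e-02]
 shift in start tool axes /60mm [ 0.361 -6.968 -3.04 ]  in target axes [ 0.366 -7.507  1.201]  turn/4deg [ 8.164e+00  1.300e-02 -7.000e-03]
[ 0.036 -0.697 -0.304] [ 0.816  0.001 -0.001]
[ 0.036 -0.713 -0.264] [ 0.816  0.001 -0.001]
[ 0.036 -0.727 -0.223] [ 0.816  0.001 -0.001]
[ 0.036 -0.738 -0.181] [ 0.816  0.001 -0.001]
[ 0.036 -0.747 -0.139] [ 0.816  0.001 -0.001]
[ 0.036 -0.754 -0.096] [ 0.816  0.001 -0.001]
[ 0.036 -0.758 -0.053] [ 0.816  0.001 -0.001]
[ 0.036 -0.76  -0.009] [ 0.816  0.001 -0.001]
[ 0.037 -0.759  0.034] [ 0.816  0.001 -0.001]
[ 0.037 -0.756  0.077] [ 0.816  0.001 -0.001]
```

Call:
{"op": "carry_out", "data": {
  "deltas": [0.04,-0.7,-0.3,0.82,0,0,1,0.04,-0.71,-0.26,0.82,0,0,1,0.04,-0.73,-0.22,0.82,0,0,1,0.04,-0.74,-0.18,0.82,0,0,1,0.04,-0.75,-0.14,0.82,0,0,1,0.04,-0.75,-0.1,0.82,0,0,1,0.04,-0.76,-0.05,0.82,0,0,1,0.04,-0.76,-0.01,0.82,0,0,1,0.04,-0.76,0.03,0.82,0,0,1,0.04,-0.76,0.08,0.82,0,0,1]
}}

```text
clock: 2.95
position: [0.6209, 0.2117, 0.2482]
ee_rot: [-0.104, 0.7, -0.104, -0.699]
contact_force: [0.4, -0.6, 1.2]
width: 0.0853
```

Call:
{"op": "carry_out", "data": {
  "deltas": [0,0,0,0,0,0,1,0,0,0,0,0,0,1]
}}

```text
clock: 3.2
position: [0.6206, 0.2105, 0.248]
ee_rot: [0.103, -0.7, 0.104, 0.7]
contact_force: [-0.7, 0.2, -0.5]
width: 0.0854
```

```bash
python3 - <<'E'
from h import *
im=shot('wrist','w2'); s=readout.get_state(); print(s['clock'],s['position'],np.round(rot(s['ee_rot']),3))
C=im['color']
E
```

```text
3.25 [0.62055927 0.21029618 0.24818294] [[-0.    -0.289 -0.957]
 [-0.001 -0.957  0.289]
 [-1.     0.001 -0.   ]]
```

View pics/w2.png

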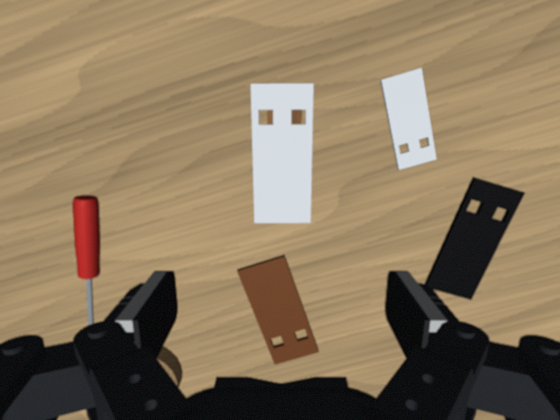

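The picture shows the target plate with its slots at rows ~117 (265 and 298), away from the hand. Its corners are near (251,84), (313,84), (311,223) and (254,223). I'll fit it metrically.

```bash
python3 - <<'E'
from h import *
im=load('w2'); C=im['color'].astype(int)
m=((C.min(2)>170)&(C.max(2)-C.min(2)<40)).astype(np.uint8)
n,l,st,ce=cv2.connectedComponentsWithStats(m)
k=l[170,282]; print(st[k])
c,_=cv2.findContours((l==k).astype(np.uint8),cv2.RETR_EXTERNAL,cv2.CHAIN_APPROX_NONE)
c=c[0].reshape(-1,2)
P=pts(im,c,.032)[:,:2]
(cx,cy),(w,h),a=cv2.minAreaRect((P*1000).astype(np.float32)); print(cx,cy,w,h,a)
s=readout.get_state()
sl=pts(im,[(265.5,117.2),(298.3,117.2)],.032); print('slots',sl,np.linalg.norm(sl[0]-sl[1]))
co=pts(im,[(250.8,83.5),(313.5,83.5),(310.8,222.8),(254.3,222.8)],.032)
print(co, co.mean(0)); hd=(co[0]+co[1])/2; tl=(co[2]+co[3])/2; d=hd-tl; print('yaw',np.arctan2(d[1],d[0]),np.linalg.norm(d))
cl=cloud(im); print('z',np.median(cl[(l==k)][:,2]))
E
```

```text
[ 251   83   63  140 7919]
644.1482543945312 202.31683349609375 60.63108825683594 139.96604919433594 73.41820526123047
slots [[0.68557983 0.2067108  0.032     ]
 [0.6762719  0.1758333  0.032     ]] 0.032249914184190404
[[0.71929132 0.21083922 0.032     ]
 [0.701974   0.15334898 0.032     ]
 [0.56742125 0.19304857 0.032     ]
 [0.58492838 0.25096892 0.032     ]] [0.64340374 0.20205142 0.032     ]
yaw -0.2885700736884602 0.14025723172083954
z 0.03267069683390539
```

```bash
python3 - <<'E'
from h import *
plan([0.6035,.2142,.06],yawR(-.289,-1))
E
```

```text
clock 3.25 pos [0.6206 0.2103 0.2482] F [-0.51 -1.27 -0.  ] w 0.0856 dist 0.189 rotvec deg [-0.23 -0.01 -0.06]
 shift in start tool axes /60mm [3.136 0.016 0.292]  in target axes [3.136 0.019 0.291]  turn/4deg [-0.059 -0.003 -0.016]
```

Call:
{"op": "carry_out", "data": {
  "deltas": [0.4,0,0.1,-0.06,0,0,1,0.7,0,0.1,0,0,0,1,0.8,0.02,0.09,0,0,-0.02,1,0.74,0,0,0,0,0,1,0.5,0,0,0,0,0,1,0,0,0,0,0,0,1,0,0,0,0,0,0,1]
}}

```text
clock: 4.12
position: [0.6049, 0.2153, 0.0612]
ee_rot: [-0.102, 0.701, -0.101, -0.699]
contact_force: [0.1, 0.2, 0.8]
width: 0.0856
```

```bash
python3 - <<'E'
from h import *
plan([0.6035,.2142,.007],yawR(-.289,-1)); shot('wrist','w3')
E
```

```text
clock 4.12 pos [0.6049 0.2153 0.0612] F [0.12 0.25 0.79] w 0.0856 dist 0.0543 rotvec deg [ 0.02 -0.13  0.14]
 shift in start tool axes /60mm [0.904 0.026 0.019]  in target axes [0.904 0.024 0.016]  turn/4deg [ 0.005 -0.034  0.035]
```

View pics/w3.png

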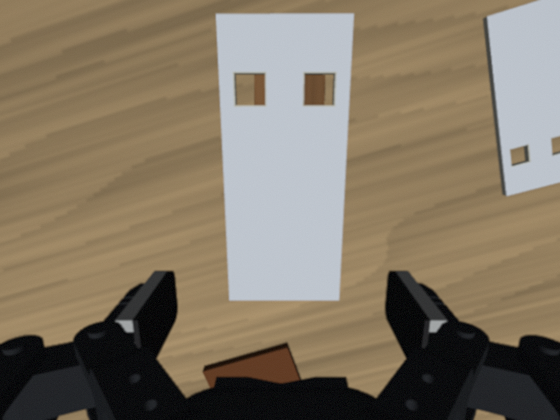

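Call:
{"op": "carry_out", "data": {
  "deltas": [0.45,0.025,0.018,0,-0.03,0.03,1,0.45,0,0,0,0,0,1,0,0,0,0,0,0,1,0,0,0,0,0,0,1]
}}

```text
clock: 4.68
position: [0.6035, 0.2153, 0.0076]
ee_rot: [-0.102, 0.7, -0.101, -0.699]
contact_force: [-0.2, -0.2, -0.0]
width: 0.0856
```

```bash
python3 - <<'E'
from h import *
plan([0.6035,.2142,.007],yawR(-.289,-1)); shot('wrist','w4')
E
```

```text
clock 4.67 pos [0.6035 0.2153 0.0076] F [-0.16 -0.23 -0.02] w 0.0856 dist 0.0012 rotvec deg [ 0.09 -0.05  0.05]
 shift in start tool axes /60mm [ 0.01   0.017 -0.006]  in target axes [ 0.01   0.017 -0.006]  turn/4deg [ 0.023 -0.012  0.012]
```

View pics/w4.png

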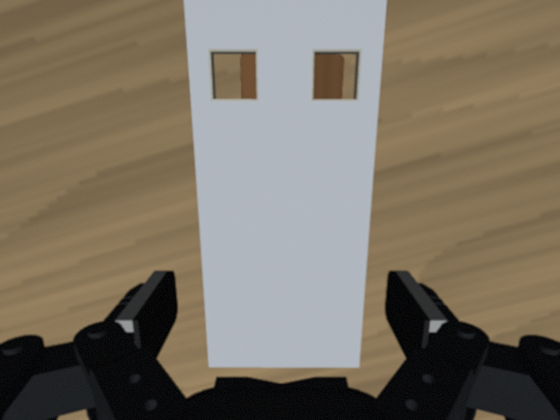

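Call:
{"op": "carry_out", "data": {
  "deltas": [0,0.017,0,0,0,0,0.4,0,0,0,0,0,0,0,0,0,0,0,0,0,-0.5,0,0,0,0,0,0,-1,0,0,0,0,0,0,-1,0,0,0,0,0,0,-1],
  "newtons": 60
}}

```text
clock: 5.48
position: [0.6025, 0.2141, 0.0072]
ee_rot: [0.101, -0.7, 0.101, 0.7]
contact_force: [-1.1, -0.5, 4.6]
width: 0.0589
```

Call:
{"op": "carry_out", "data": {
  "deltas": [-0.1,0,0,0,0,0,-1,-0.2,0,0,0,0,0,-1,-0.2,0,0,0,0,0,-1,0,0,0,0,0,0,-1]
}}

```text
clock: 5.98
position: [0.6029, 0.2143, 0.0373]
ee_rot: [-0.101, 0.7, -0.101, -0.7]
contact_force: [0.6, -1.1, -1.5]
width: 0.0583
```

```bash
python3 - <<'E'
from h import *
plan([0.6035,.2142,.037],yawR(-.289,-1)); shot('wrist','w5'); shot('side','s5')
E
```

```text
clock 5.97 pos [0.6029 0.2143 0.0373] F [ 0.58 -1.09 -1.45] w 0.0583 dist 0.0007 rotvec deg [ 0.1  -0.04  0.05]
 shift in start tool axes /60mm [ 0.005 -0.    -0.01 ]  in target axes [ 0.005 -0.    -0.01 ]  turn/4deg [ 0.024 -0.009  0.011]
```

View pics/w5.png

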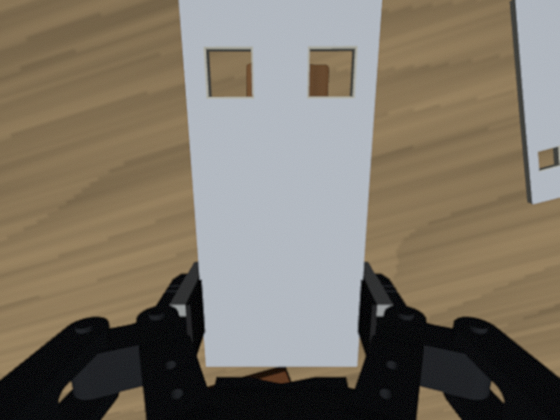

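View pics/s5.png

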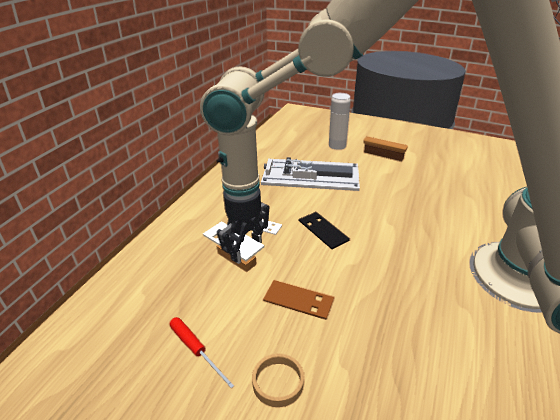

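```bash
cat >> h.py <<'E'
def blank_in_tool(im,s=None,thr=150,top=None):
    s=s or readout.get_state(); C=im['color'].astype(int)
    m=((C.min(2)>thr)&(C.max(2)-C.min(2)<40)).astype(np.uint8)
    n,l,st,ce=cv2.connectedComponentsWithStats(m); k=l[200,282]
    M=cv2.erode((l==k).astype(np.uint8),np.ones((5,5)))>0
    cl=cloud(im); P=(cl[M]-np.array(s['position']))@rot(s['ee_rot'])
    A=np.c_[P[:,1:],np.ones(len(P))]; c=np.linalg.lstsq(A,P[:,0],rcond=None)[0]
    print('plane x = a*y+b*z+c (tool):',np.round(c,4),'n',len(P)); return l==k
E
python3 - <<'E'
from h import *
im=load('w5'); M=blank_in_tool(im); print(M.sum())
s=readout.get_state(); Rt=rot(s['ee_rot']); p=np.array(s['position'])
ztop=p[2]+.0248
# left/right edges per row
L=[];Rr=[]
for r in range(5,255,10):
    c=np.where(M[r])[0]; L.append((c[0]-.5,r)); Rr.append((c[-1]+.5,r))
a=(pts(im,L,ztop)-p)@Rt; b=(pts(im,Rr,ztop)-p)@Rt
for q in (a,b): print(np.polyfit(q[:,2],q[:,1],1))
print('width',np.mean(abs(a[:,1]-b[:,1])))
tail=(pts(im,[(282,367)],ztop)-p)@Rt; print('tail',tail)
sl=(pts(im,[(230.5,72.5),(331.5,72.5)],ztop)-p)@Rt; print('slots',sl)
E
```

```text
plane x = a*y+b*z+c (tool): [-0.0045  0.0093 -0.0269] n 57234
59949
[ 0.00124472 -0.03168055]
[0.0024024  0.02936843]
width 0.060972870578878686
tail [[-0.024752   -0.00067586  0.02818201]]
slots [[-0.02495351 -0.0170674  -0.08327757]
 [-0.02493416  0.01494689 -0.08326812]]
```

```bash
cat >> h.py <<'E'
NEST=np.array([0.5910,-0.2339,0.033]); FY=0.277
U=np.array([np.cos(FY),np.sin(FY),0]); V=np.array([-U[1],U[0],0])
def at(bx,by,z,g=-.042): return NEST*[1,1,0]+U*(bx+g)+V*by+[0,0,z]
def where(g=-.042):
    s=readout.get_state(); d=np.array(s['position'])-NEST; Rt=rot(s['ee_rot']); f=-Rt[:,2]
    print('clock %.2f'%s['clock'],'blank xy by tool (mm): %.2f %.2f'%((d@U-g)*1e3,(d@V)*1e3),'tcp z %.4f'%s['position'][2],'yaw err %.4f'%(np.arctan2(f[1],f[0])-FY),'F(u,v,z):',np.round([s['contact_force']@U,s['contact_force']@V,s['contact_force'][2]],2),'w %.4f'%s['width'])
E
python3 - <<'E'
from h import *
t=at(-.075,-.0015,.09); print(t)
plan(t,yawR(FY,-1)); rows(t,yawR(FY,-1),11)
E
```

```text
[ 0.47887023 -0.26733896  0.09      ]
clock 6.08 pos [0.6018 0.2141 0.0359] F [-0.25 -0.06 -1.39] w 0.0582 dist 0.4998 rotvec deg [-3.233e+01  1.100e-01 -1.000e-02]
 shift in start tool axes /60mm [-0.897  8.276 -0.306]  in target axes [-0.901  7.157  4.166]  turn/4deg [-8.083e+00  2.600e-02 -1.000e-03]
[-0.082  0.752 -0.028] [-0.735  0.002 -0.   ]
[-0.082  0.753  0.011] [-0.735  0.002 -0.   ]
[-0.082  0.751  0.049] [-0.735  0.002 -0.   ]
[-0.082  0.748  0.088] [-0.735  0.002 -0.   ]
[-0.082  0.742  0.126] [-0.735  0.002 -0.   ]
[-0.082  0.735  0.164] [-0.735  0.002 -0.   ]
[-0.082  0.725  0.201] [-0.735  0.002 -0.   ]
[-0.082  0.714  0.238] [-0.735  0.002 -0.   ]
[-0.082  0.701  0.275] [-0.735  0.002 -0.   ]
[-0.082  0.686  0.31 ] [-0.735  0.002 -0.   ]
[-0.082  0.669  0.345] [-0.735  0.002 -0.   ]
```

Call:
{"op": "carry_out", "data": {
  "deltas": [-0.5,0.2,0,0,0,0,-1,-0.4,0.55,0,-0.73,0,0,-1,0,0.75,0.01,-0.73,0,0,-1,0,0.75,0.05,-0.73,0,0,-1,0,0.75,0.09,-0.73,0,0,-1,0,0.74,0.13,-0.73,0,0,-1,0,0.74,0.16,-0.73,0,0,-1,0,0.73,0.2,-0.73,0,0,-1,0,0.71,0.24,-0.73,0,0,-1,0,0.7,0.28,-0.73,0,0,-1]
}}

```text
clock: 7.32
position: [0.4979, -0.1804, 0.0896]
ee_rot: [-0.061, -0.703, -0.061, 0.705]
contact_force: [0.0, -0.1, -1.2]
width: 0.0587
```

Call:
{"op": "carry_out", "data": {
  "deltas": [0,0.69,0.31,-0.73,0,0,-1,0,0.5,0.35,-0.73,0,0,-1,0,0.15,0.3,0,0,0,-1,0,0,0,0,0,0,-1,0,0,0,0,0,0,-1]
}}

```text
clock: 7.95
position: [0.4586, -0.2694, 0.09]
ee_rot: [-0.096, -0.7, -0.097, 0.701]
contact_force: [0.0, 1.1, -0.8]
width: 0.0585
```

```bash
python3 - <<'E'
from h import *
where(); plan(at(-.075,-.0015,.05),yawR(FY,-1)); im=shot('wrist','w6')
E
```

```text
clock 7.95 blank xy by tool (mm): -95.07 2.07 tcp z 0.0900 yaw err -0.0039 F(u,v,z): [ 0.33  1.03 -0.78] w 0.0585
clock 7.95 pos [ 0.4586 -0.2694  0.09  ] F [ 0.04  1.09 -0.78] w 0.0585 dist 0.0449 rotvec deg [-0.22  0.11  0.08]
 shift in start tool axes /60mm [ 0.665  0.059 -0.336]  in target axes [ 0.666  0.06  -0.335]  turn/4deg [-0.055  0.028  0.02 ]
```

View pics/w6.png

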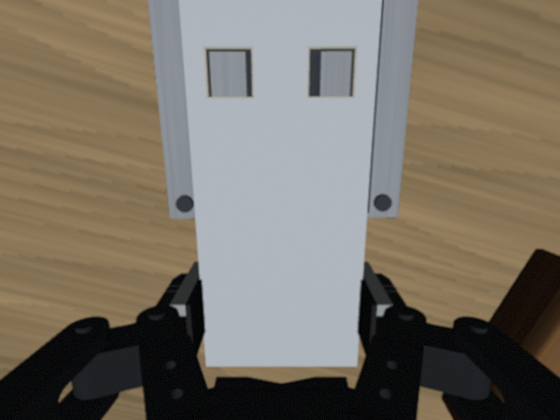

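Call:
{"op": "carry_out", "data": {
  "deltas": [0.3,0.06,-0.17,-0.05,0.03,0.02,-1,0.37,0,-0.17,0,0,0,-1,0,0,0,0,0,0,-1,0,0,0,0,0,0,-1]
}}

```text
clock: 8.5
position: [0.4795, -0.268, 0.0503]
ee_rot: [0.098, 0.7, 0.098, -0.7]
contact_force: [-0.5, 0.2, -0.2]
width: 0.0583
```

```bash
python3 - <<'E'
from h import *
where(); plan(at(-.075,-.0015,.0115),yawR(FY,-1)); im=shot('wrist','w7');im=shot('side','s7')
a=im['color'][130:210,230:390,::-1]; cv2.imwrite('pics/c7.png',cv2.resize(a,(800,400),interpolation=cv2.INTER_CUBIC))
E
```

```text
clock 8.50 blank xy by tool (mm): -74.58 -2.30 tcp z 0.0503 yaw err 0.0009 F(u,v,z): [-0.42  0.3  -0.2 ] w 0.0583
clock 8.5 pos [ 0.4795 -0.268   0.0503] F [-0.49  0.17 -0.2 ] w 0.0583 dist 0.0388 rotvec deg [ 0.05 -0.   -0.07]
 shift in start tool axes /60mm [ 0.647 -0.014  0.007]  in target axes [ 0.647 -0.013  0.007]  turn/4deg [ 0.013 -0.001 -0.017]
```

View pics/w7.png

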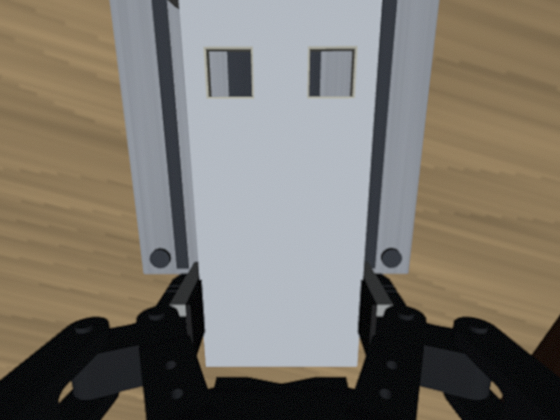

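View pics/c7.png

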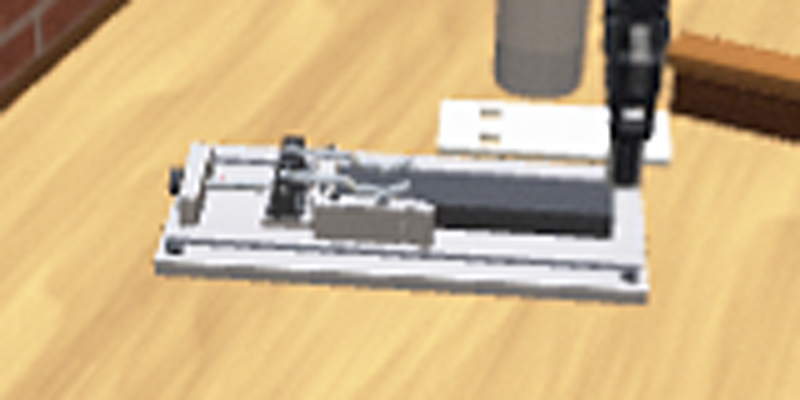

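```bash
python3 - <<'E'
from h import *
im=load('w7'); s=readout.get_state(); Rt=rot(s['ee_rot']); p=np.array(s['position'])
C=cv2.cvtColor(im['color'],cv2.COLOR_RGB2HSV)
b=(pts(im,[(146,273),(409,273)],.012)-p)@Rt; print('plate corners',b, b.mean(0))
d=(pts(im,[(160.5,258),(391.5,258)],.012)-p)@Rt; print('bolts',d.mean(0)) 
# plate edges along rows
g=[]
for r in range(20,260,20):
    row=im['color'][r].astype(int); sat=row.max(1)-row.min(1); m=sat<25
    c=np.where(m)[0]; l=[x for x in c if 90<x<170]; q=[x for x in c if 380<x<460]
    g.append((min(l)-.5,max(q)+.5,r))
g=np.array(g);A=(pts(im,g[:,[0,2]],.012)-p)@Rt;B=(pts(im,g[:,[1,2]],.012)-p)@Rt
print(np.polyfit(A[:,2],A[:,1],1),np.polyfit(B[:,2],B[:,1],1),(B-A)[:,1]); M=(A+B)/2
fp=np.polyfit(M[:,2],M[:,1],1); print('plate mid slope, y at z=0:',fp)
M2=blank_in_tool(im)
g=[]
for r in range(20,250,20):
    if 40<r<105: continue
    c=np.where(M2[r])[0]; 
    row=im['color'][r].astype(int); g.append((c[0]-.5,c[-1]+.5,r))
g=np.array(g);print(g); zt=p[2]+.0248
A=(pts(im,g[:,[0,2]],zt)-p)@Rt;B=(pts(im,g[:,[1,2]],zt)-p)@Rt; M=(A+B)/2; print((B-A)[:,1]);print('blank mid',np.polyfit(M[:,2],M[:,1],1))
E
```

```text
plate corners [[ 0.03855682 -0.0768725   0.0172521 ]
 [ 0.03886996  0.07138605  0.01736655]] [ 0.03871339 -0.00274323  0.01730932]
bolts [ 0.03871875 -0.00357544  0.00816647]
[-0.00082554 -0.07884741] [-0.00013036  0.07079856] [0.14944173 0.14939168 0.14979811 0.14972445 0.14963792 0.14953528
 0.14941322 0.149785   0.14963729 0.14999634 0.14927997 0.14961518]
plate mid slope, y at z=0: [-0.00047755 -0.00402441]
plane x = a*y+b*z+c (tool): [-0.0055  0.0063 -0.0251] n 57365
[[179.5 379.5  20. ]
 [180.5 378.5  40. ]
 [186.5 372.5 120. ]
 [188.5 371.5 140. ]
 [189.5 369.5 160. ]
 [191.5 368.5 180. ]
 [192.5 367.5 200. ]
 [194.5 365.5 220. ]
 [195.5 364.5 240. ]]
[0.05990594 0.06021109 0.06018526 0.06016507 0.0601378  0.06010475
 0.06040892 0.06001669 0.06031767]
blank mid [ 0.0022759  -0.00118048]
```

Call:
{"op": "carry_out", "data": {
  "deltas": [0.3,-0.012,0,0,0,0,-1,0.25,0,0,0,0,0,-1,0.04,0,0,0,0,0,-1,0,0,0,0,0,0,-1,0,0,0,0,0,0,-1]
}}

```text
clock: 9.22
position: [0.4794, -0.2682, 0.0149]
ee_rot: [0.098, 0.701, 0.097, -0.7]
contact_force: [-0.9, -0.1, -0.0]
width: 0.0584
```

```bash
python3 - <<'E'
from h import *
where(); im=shot('side','s8'); where()
a=im['color'][130:210,230:390,::-1]; cv2.imwrite('pics/c8.png',cv2.resize(a,(800,400),interpolation=cv2.INTER_CUBIC))
E
```

```text
clock 9.22 blank xy by tool (mm): -74.71 -2.45 tcp z 0.0149 yaw err -0.0004 F(u,v,z): [-0.86  0.09 -0.03] w 0.0584
clock 9.28 blank xy by tool (mm): -74.69 -2.40 tcp z 0.0150 yaw err -0.0003 F(u,v,z): [ 1.15 -0.46 -0.82] w 0.0589
```

View pics/c8.png

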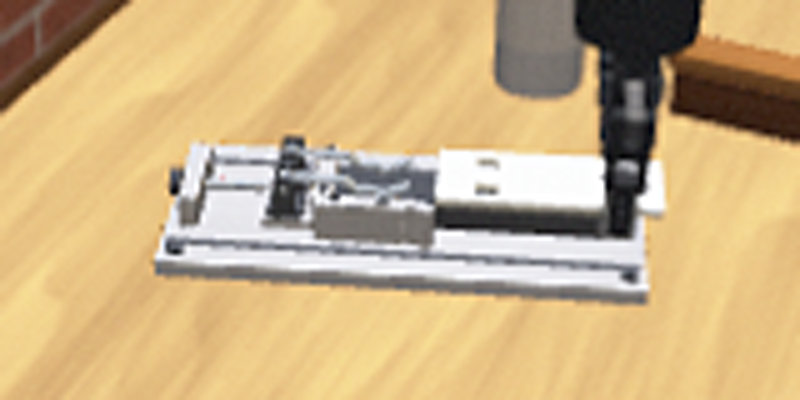

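Call:
{"op": "carry_out", "data": {
  "deltas": [0.03,-0.013,0,0,0,0,-1,0,0,0,0,0,0,-1,0,0,0,0,0,0,-1]
}}

```text
clock: 9.65
position: [0.4788, -0.2671, 0.0127]
ee_rot: [0.098, 0.7, 0.097, -0.7]
contact_force: [-0.9, 0.4, -0.6]
width: 0.0583
```

Call:
{"op": "carry_out", "data": {
  "deltas": [0.015,0,0,0,0,0,-1,0,0,0,0,0,0,-1]
}}

```text
clock: 9.9
position: [0.4788, -0.267, 0.0117]
ee_rot: [0.098, 0.7, 0.097, -0.7]
contact_force: [-0.1, -0.2, -0.5]
width: 0.0583
```

Call:
{"op": "carry_out", "data": {
  "deltas": [0.015,0,0,0,0,0,-1,0,0,0,0,0,0,-1]
}}

```text
clock: 10.15
position: [0.4789, -0.2671, 0.0113]
ee_rot: [0.098, 0.7, 0.097, -0.7]
contact_force: [0.2, 0.6, 3.8]
width: 0.0583
```

```bash
python3 - <<'E'
from h import *
where()
E
```

```text
clock 10.15 blank xy by tool (mm): -74.92 -1.31 tcp z 0.0113 yaw err -0.0003 F(u,v,z): [0.41 0.54 3.82] w 0.0583
```

Call:
{"op": "carry_out", "data": {
  "deltas": [-0.005,0,-0.06,0,0,0,-1,0,0,-0.08,0,0,0,-1,0,0,-0.08,0,0,0,-1,0,0,-0.06,0,0,0,-1,0,0,0,0,0,0,-1,0,0,0,0,0,0,-1]
}}

```text
clock: 10.9
position: [0.4957, -0.2625, 0.0113]
ee_rot: [0.098, 0.701, 0.097, -0.7]
contact_force: [0.8, 0.2, 3.6]
width: 0.0585
```

```bash
python3 - <<'E'
from h import *
where(); shot('wrist','w9'); where(); im=shot('side','s9'); where()
a=im['color'][130:210,230:390,::-1]; cv2.imwrite('pics/c9.png',cv2.resize(a,(800,400),interpolation=cv2.INTER_CUBIC))
E
```

```text
clock 10.90 blank xy by tool (mm): -57.45 -1.48 tcp z 0.0113 yaw err -0.0007 F(u,v,z): [ 0.86 -0.02  3.6 ] w 0.0585
clock 10.95 blank xy by tool (mm): -57.55 -1.49 tcp z 0.0113 yaw err -0.0006 F(u,v,z): [ 1.48 -0.2   3.86] w 0.0584
clock 11.00 blank xy by tool (mm): -57.65 -1.52 tcp z 0.0113 yaw err -0.0006 F(u,v,z): [1.11 0.09 4.65] w 0.0586
```

View pics/w9.png

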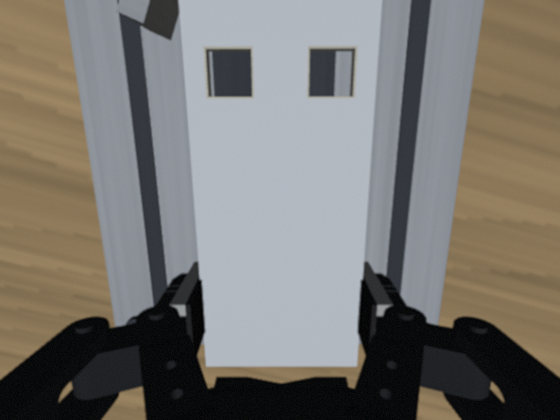

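View pics/c9.png

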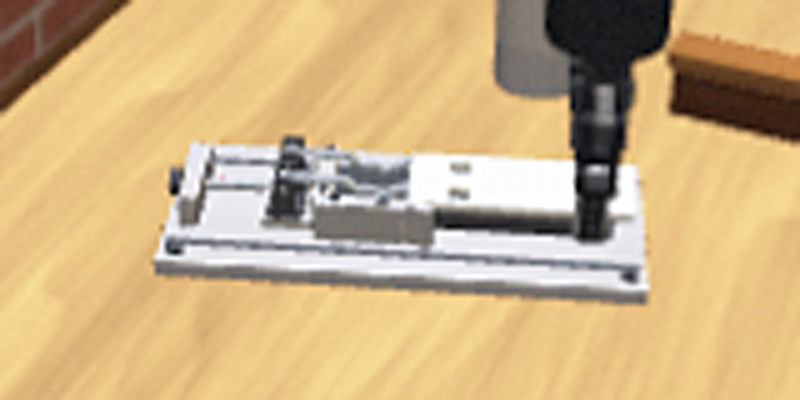

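Call:
{"op": "carry_out", "data": {
  "deltas": [-0.009,0,-0.05,0,0,0,-1,0,0,-0.05,0,0,0,-1,0,0,0,0,0,0,-1]
}}

```text
clock: 11.38
position: [0.5008, -0.2606, 0.0113]
ee_rot: [-0.098, -0.7, -0.097, 0.7]
contact_force: [-0.1, 0.1, -0.9]
width: 0.0589
```

```bash
python3 - <<'E'
from h import *
where()
E
```

```text
clock 11.38 blank xy by tool (mm): -52.09 -1.03 tcp z 0.0113 yaw err -0.0001 F(u,v,z): [-0.07  0.08 -0.85] w 0.0589
```

Call:
{"op": "carry_out", "data": {
  "deltas": [0.002,0,-0.04,0,0,0,-1,0,0,-0.04,0,0,0,-1,0,0,0,0,0,0,-1]
}}

```text
clock: 11.75
position: [0.5049, -0.2593, 0.0113]
ee_rot: [-0.098, -0.7, -0.098, 0.701]
contact_force: [-2.5, -0.2, 1.3]
width: 0.0584
```

Call:
{"op": "carry_out", "data": {
  "deltas": [0,0,-0.04,0,0,0,-1,0,0,-0.04,0,0,0,-1,0,0,0,0,0,0,-1]
}}

```text
clock: 12.12
position: [0.5096, -0.258, 0.0113]
ee_rot: [-0.098, -0.7, -0.098, 0.701]
contact_force: [-3.8, -1.3, 1.0]
width: 0.0585
```

```bash
python3 - <<'E'
from h import *
where()
E
```

```text
clock 12.12 blank xy by tool (mm): -42.93 -0.91 tcp z 0.0113 yaw err 0.0000 F(u,v,z): [-3.97 -0.2   0.97] w 0.0585
```

Call:
{"op": "carry_out", "data": {
  "deltas": [0,0,-0.03,0,0,0,-1,0,0,-0.03,0,0,0,-1,0,0,0,0,0,0,-1]
}}

```text
clock: 12.5
position: [0.5124, -0.2571, 0.0113]
ee_rot: [-0.098, -0.7, -0.098, 0.701]
contact_force: [-6.3, -2.1, 0.8]
width: 0.0587
```

Call:
{"op": "carry_out", "data": {
  "deltas": [0,0,-0.03,0,0,0,-1,0,0,-0.03,0,0,0,-1,0,0,0,0,0,0,-1]
}}

```text
clock: 12.88
position: [0.5166, -0.2561, 0.0114]
ee_rot: [-0.098, -0.7, -0.097, 0.7]
contact_force: [-3.5, -0.4, -0.4]
width: 0.0582
```

```bash
python3 - <<'E'
from h import *
where(); im=shot('side','s10'); where()
a=im['color'][130:210,230:390,::-1]; cv2.imwrite('pics/c10.png',cv2.resize(a,(800,400),interpolation=cv2.INTER_CUBIC))
E
```

```text
clock 12.88 blank xy by tool (mm): -35.62 -1.00 tcp z 0.0114 yaw err -0.0003 F(u,v,z): [-3.48  0.55 -0.39] w 0.0582
clock 12.93 blank xy by tool (mm): -35.49 -1.02 tcp z 0.0114 yaw err -0.0003 F(u,v,z): [-4.08  0.56 -0.23] w 0.0584
```

View pics/c10.png

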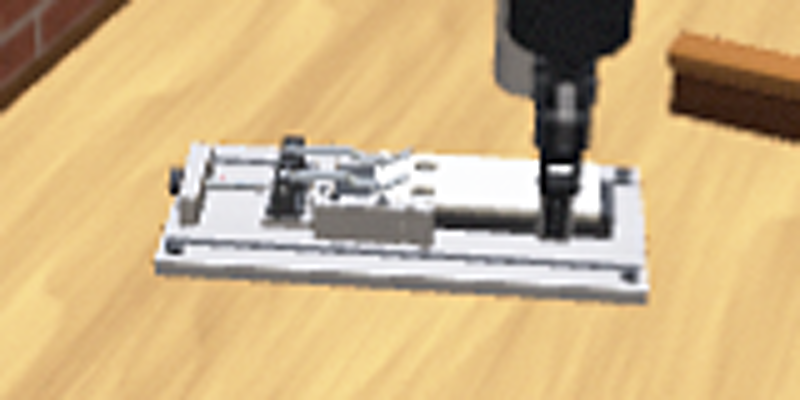

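The force dropped from 6.3 to 3.5 N at x≈-36 mm, so the toes are riding on the blank and home should be near x≈-9 mm.

Call:
{"op": "carry_out", "data": {
  "deltas": [0,0,-0.04,0,0,0,-1,0,0,-0.04,0,0,0,-1,0,0,0,0,0,0,-1]
}}

```text
clock: 13.3
position: [0.5222, -0.2548, 0.0115]
ee_rot: [0.098, 0.701, 0.097, -0.7]
contact_force: [-2.4, 0.4, -1.5]
width: 0.0585
```

Call:
{"op": "carry_out", "data": {
  "deltas": [0,0,-0.04,0,0,0,-1,0,0,-0.04,0,0,0,-1,0,0,-0.04,0,0,0,-1,0,0,0,0,0,0,-1]
}}

```text
clock: 13.8
position: [0.529, -0.2529, 0.0116]
ee_rot: [0.098, 0.701, 0.097, -0.7]
contact_force: [-2.2, -0.5, -0.5]
width: 0.0586
```

```bash
python3 - <<'E'
from h import *
where()
E
```

```text
clock 13.80 blank xy by tool (mm): -22.78 -1.29 tcp z 0.0116 yaw err -0.0003 F(u,v,z): [-2.31  0.1  -0.49] w 0.0586
```

Call:
{"op": "carry_out", "data": {
  "deltas": [0,0,-0.035,0,0,0,-1,0,0,-0.035,0,0,0,-1,0,0,-0.03,0,0,0,-1,0,0,0,0,0,0,-1]
}}

```text
clock: 14.3
position: [0.5347, -0.2512, 0.0116]
ee_rot: [0.098, 0.701, 0.097, -0.7]
contact_force: [-2.2, -0.4, -1.3]
width: 0.0586
```

Call:
{"op": "carry_out", "data": {
  "deltas": [0,0,-0.02,0,0,0,-1,0,0,0,0,0,0,-1]
}}

```text
clock: 14.55
position: [0.5355, -0.2509, 0.0116]
ee_rot: [0.098, 0.7, 0.097, -0.7]
contact_force: [-2.3, -0.7, -2.0]
width: 0.0583
```

Call:
{"op": "carry_out", "data": {
  "deltas": [0,0,-0.02,0,0,0,-1,0,0,0,0,0,0,-1]
}}

```text
clock: 14.8
position: [0.5367, -0.2506, 0.0116]
ee_rot: [0.098, 0.7, 0.097, -0.7]
contact_force: [-3.3, -0.9, -1.8]
width: 0.0585
```

```bash
python3 - <<'E'
from h import *
where()
E
```

```text
clock 14.80 blank xy by tool (mm): -14.81 -1.25 tcp z 0.0116 yaw err -0.0003 F(u,v,z): [-3.37  0.07 -1.79] w 0.0585
```

Call:
{"op": "carry_out", "data": {
  "deltas": [0,0,-0.018,0,0,0,-1,0,0,0,0,0,0,-1]
}}

```text
clock: 15.05
position: [0.5389, -0.2505, 0.0119]
ee_rot: [0.098, 0.701, 0.097, -0.699]
contact_force: [-0.1, 0.3, -1.6]
width: 0.0586
```

Call:
{"op": "carry_out", "data": {
  "deltas": [0,0,-0.018,0,0,0,-1,0,0,0,0,0,0,-1]
}}

```text
clock: 15.3
position: [0.5389, -0.2503, 0.0117]
ee_rot: [0.098, 0.701, 0.097, -0.7]
contact_force: [-0.5, -0.9, -1.1]
width: 0.0583
```

Call:
{"op": "carry_out", "data": {
  "deltas": [0,0,-0.012,0,0,0,-1,0,0,0,0,0,0,-1]
}}

```text
clock: 15.55
position: [0.5392, -0.25, 0.0116]
ee_rot: [-0.098, -0.7, -0.097, 0.7]
contact_force: [-1.8, -1.9, -0.8]
width: 0.0583
```

```bash
python3 - <<'E'
from h import *
where()
E
```

```text
clock 15.55 blank xy by tool (mm): -12.25 -1.36 tcp z 0.0116 yaw err -0.0003 F(u,v,z): [-2.23 -1.36 -0.78] w 0.0583
```

Force fell to about 0 at x≈-13 mm, which looks like the snap. I'll creep forward to feel the stop.

Call:
{"op": "carry_out", "data": {
  "deltas": [0,0,-0.01,0,0,0,-1,0,0,0,0,0,0,-1]
}}

```text
clock: 15.8
position: [0.5397, -0.2497, 0.0115]
ee_rot: [-0.098, -0.7, -0.097, 0.7]
contact_force: [-1.9, -1.1, -1.0]
width: 0.0584
```

Call:
{"op": "carry_out", "data": {
  "deltas": [0,0,-0.01,0,0,0,-1,0,0,0,0,0,0,-1]
}}

```text
clock: 16.05
position: [0.5404, -0.2494, 0.0115]
ee_rot: [-0.098, -0.7, -0.097, 0.7]
contact_force: [-2.4, -0.9, -1.8]
width: 0.0583
```

Call:
{"op": "carry_out", "data": {
  "deltas": [0,0,-0.01,0,0,0,-1,0,0,0,0,0,0,-1]
}}

```text
clock: 16.3
position: [0.5404, -0.2493, 0.0114]
ee_rot: [-0.098, -0.7, -0.097, 0.701]
contact_force: [-3.6, -0.6, -0.1]
width: 0.0588
```

```bash
python3 - <<'E'
from h import *
where(); im=shot('side','s11'); where()
a=im['color'][130:210,230:390,::-1]; cv2.imwrite('pics/c11.png',cv2.resize(a,(800,400),interpolation=cv2.INTER_CUBIC))
E
```

```text
clock 16.30 blank xy by tool (mm): -10.84 -1.01 tcp z 0.0114 yaw err -0.0000 F(u,v,z): [-3.62  0.4  -0.15] w 0.0588
clock 16.35 blank xy by tool (mm): -10.84 -1.00 tcp z 0.0114 yaw err -0.0002 F(u,v,z): [-4.15 -0.41 -0.8 ] w 0.0589
```

View pics/c11.png

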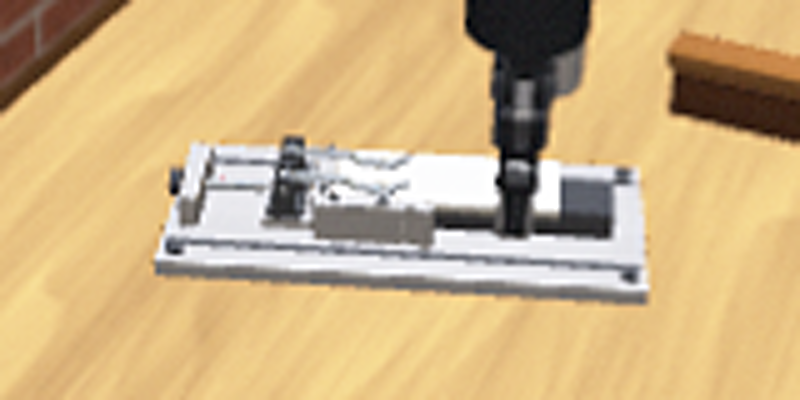

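Call:
{"op": "carry_out", "data": {
  "deltas": [0,0,-0.01,0,0,0,-1,0,0,0,0,0,0,-1]
}}

```text
clock: 16.6
position: [0.5404, -0.2493, 0.0114]
ee_rot: [-0.098, -0.7, -0.097, 0.701]
contact_force: [-5.1, -2.7, -1.4]
width: 0.0583
```

Call:
{"op": "carry_out", "data": {
  "deltas": [0,0,-0.01,0,0,0,-1,0,0,0,0,0,0,-1]
}}

```text
clock: 16.85
position: [0.5404, -0.2493, 0.0114]
ee_rot: [-0.098, -0.699, -0.098, 0.701]
contact_force: [-6.6, -3.5, 0.4]
width: 0.0586
```

Call:
{"op": "carry_out", "data": {
  "deltas": [0,0,-0.01,0,0,0,-1,0,0,0,0,0,0,-1]
}}

```text
clock: 17.1
position: [0.5404, -0.2493, 0.0113]
ee_rot: [-0.098, -0.699, -0.098, 0.702]
contact_force: [-8.1, -4.5, 0.8]
width: 0.0586
```

```bash
python3 - <<'E'
from h import *
where()
E
```

```text
clock 17.10 blank xy by tool (mm): -10.87 -0.95 tcp z 0.0113 yaw err 0.0003 F(u,v,z): [-9.03 -2.09  0.79] w 0.0586
```

It's a solid stop: x held at -10.9 mm while the force rose to 9 N. I'll ease off and release.

Call:
{"op": "carry_out", "data": {
  "deltas": [0,0,0.03,0,0,0,-1,0,0,0,0,0,0,-1]
}}

```text
clock: 17.35
position: [0.5404, -0.2493, 0.0114]
ee_rot: [-0.098, -0.7, -0.097, 0.701]
contact_force: [-4.9, -1.6, -1.7]
width: 0.0583
```

Call:
{"op": "carry_out", "data": {
  "deltas": [0,0,0,0,0,0,0.5,0,0,0,0,0,0,1,0,0,0,0,0,0,1,0,0,0,0,0,0,1],
  "newtons": 20
}}

```text
clock: 17.85
position: [0.5415, -0.2494, 0.0117]
ee_rot: [0.098, 0.701, 0.097, -0.7]
contact_force: [0.0, 0.4, 0.6]
width: 0.0855
```

```bash
python3 - <<'E'
from h import *
where(); im=shot('wrist','w12')
E
```

```text
clock 17.85 blank xy by tool (mm): -9.85 -1.37 tcp z 0.0117 yaw err -0.0002 F(u,v,z): [0.12 0.36 0.58] w 0.0855
```

View pics/w12.png

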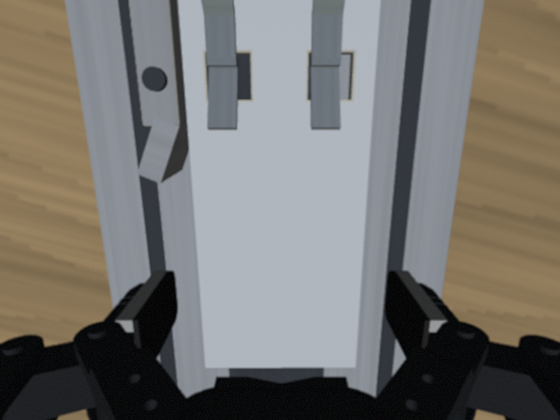

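Released. Both clip bends sit in the slots, at about (222,75) and (326,75). I'll retreat straight up and check from above.

Call:
{"op": "carry_out", "data": {
  "deltas": [-0.2,0,0,0,0,0,1,-0.6,0,0,0,0,0,1,-0.9,0,0,0,0,0,1,-0.9,0,0,0,0,0,1,-0.6,0,0.2,0,0,0,1,0,0,0,0,0,0,1,0,0,0,0,0,0,1,0,0,0,0,0,0,1]
}}

```text
clock: 18.9
position: [0.5288, -0.2519, 0.202]
ee_rot: [-0.097, -0.7, -0.098, 0.701]
contact_force: [0.2, -0.3, -1.6]
width: 0.0851
```

```bash
python3 - <<'E'
from h import *
where(); im=shot('wrist','w13'); s=shot('side','s13')
a=im['color'][:,190:390,::-1]; cv2.imwrite('pics/c13.png',cv2.resize(a[:200],(800,800*200//200),interpolation=cv2.INTER_CUBIC)[:600])
a=s['color'][150:200,255:365,::-1]; cv2.imwrite('pics/c13s.png',cv2.resize(a,(770,350),interpolation=cv2.INTER_CUBIC))
E
```

```text
clock 18.90 blank xy by tool (mm): -22.79 -0.31 tcp z 0.2020 yaw err -0.0002 F(u,v,z): [ 0.16 -0.33 -1.58] w 0.0851
```

View pics/w13.png

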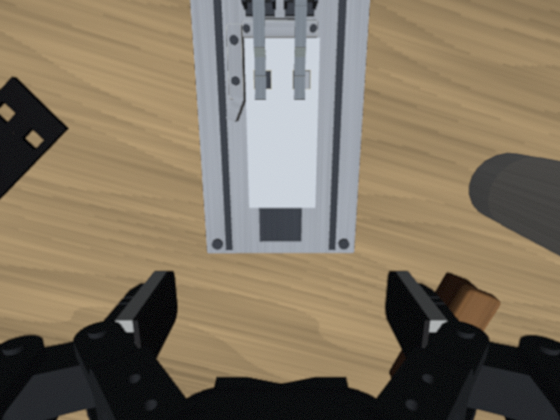

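View pics/c13.png

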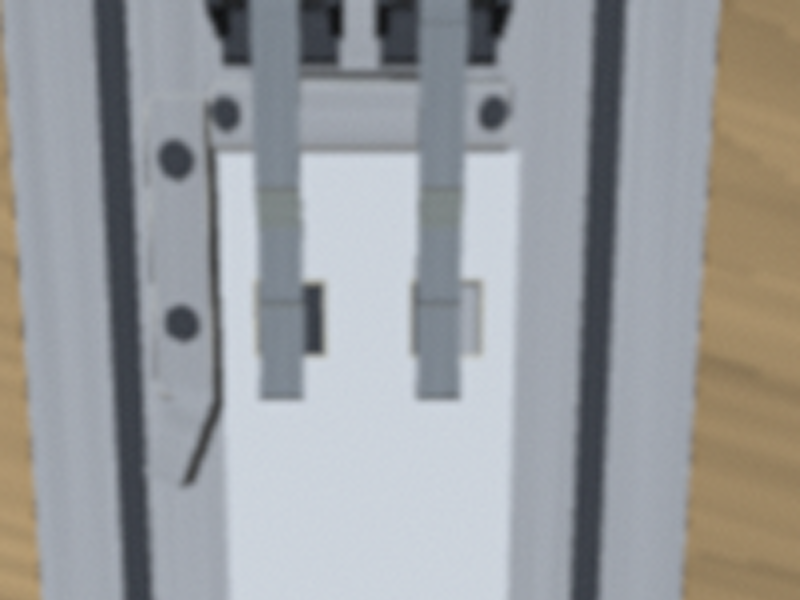

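View pics/c13s.png

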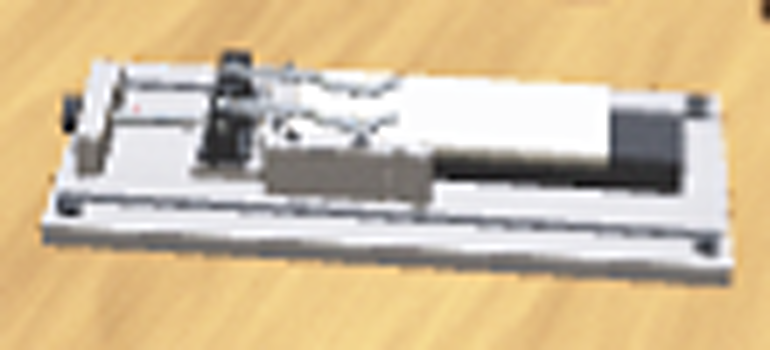

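```bash
python3 - <<'E'
from h import *
im=load('w13'); C=im['color'].astype(int)
m=((C.min(2)>190)).astype(np.uint8); n,l,st,ce=cv2.connectedComponentsWithStats(m); M=l==l[170,282]
g=[]
for r in range(110,200,6):
    c=np.where(M[r])[0]; g.append((c[0]-.5,c[-1]+.5,r))
g=np.array(g); A=pts(im,g[:,[0,2]],.036);B=pts(im,g[:,[1,2]],.036)
loc=lambda p:np.c_[(p-NEST)@U,(p-NEST)@V]
a,b=loc(A),loc(B); mid=(a+b)/2; print('width',np.mean(a[:,1]-b[:,1]),'mid y fit (slope,at0)',np.polyfit(mid[:,0],mid[:,1],1))
f=loc(pts(im,[(190+213/4,170/4),(190+215/4,300/4),(190+218/4,395/4)],.039)); print('fence',f)
r=loc(pts(im,[(259.5,240),(301,240),(259.5,215),(301,215)],.03)); print('rail',r,r[:,1].mean())
pe=loc(pts(im,[(208.5,252),(354.5,252)],.012)); print('plate',pe)
t=loc(pts(im,[(282,207.5)],.036)); print('tail',t,'head/stop',loc(pts(im,[(282,37.5)],.036)))
print('toe bends',loc(pts(im,[(260,75.5),(299.7,75.5)],.034)))
cl=cloud(im); P=cl[M]; Q=loc(P); c=np.linalg.lstsq(np.c_[Q,np.ones(len(Q))],P[:,2],rcond=None)[0]; print('top plane',c, 'rail z',np.median(cl[215:238,265:296,2]))
E
```

```text
width 0.059495938207023924 mid y fit (slope,at0) [ 0.00190069 -0.00051732]
fence [[0.05649145 0.02978167]
 [0.03257844 0.03014237]
 [0.01430653 0.03009595]]
rail [[-0.11370092  0.02051293]
 [-0.11371612 -0.01907585]
 [-0.08877073  0.02007676]
 [-0.08878629 -0.01868623]] 0.0007069046609512004
plate [[-0.13361459  0.07382652]
 [-0.13366842 -0.07482325]]
tail [[-0.07981179 -0.00091771]] head/stop [[ 0.06058514 -0.00084854]]
toe bends [[ 0.03261304  0.01725897]
 [ 0.03259755 -0.01545306]]
top plane [0.01567172 0.00311638 0.03803825] rail z 0.03071524946390103
```

The final view agrees. The blank's head sits against the stop face (row ~150 in the crop), and both toe bends lie inside the slots about 3 mm behind their front edges. By image, y is about -0.5 to -1.4 mm, the yaw error is 0.002 rad, and x is about -10 mm. I'm handing it in.

```bash
python3 - <<'E'
from h import *
print(job.sign_off())
E
```

```text
the job is handed in; nothing more can be done
None
```

The sign blank is loaded in the fixture. It is home at the stop with both clips down in its slots, and the gripper has let go and moved clear. I handed the job in at about 19 s; it reported no verdict.

**What I did:** I gripped the larger white plate about 42 mm behind its centre and laid it on the rail. I then fed it along the fence in small steps of 1–3 mm.
- **Lips:** the push rose to about 6.5 N under the lips.
- **Riding on the blank:** it dropped to between 2 and 4 N once the toes rode up, at x ≈ -36 mm.
- **Snap:** it fell to about 0 N near x ≈ -13 mm.
- **Stop:** the blank stopped hard at x ≈ -10.9 mm, where I pressed to 9 N, eased off and released.

**Last checks (camera, from above after retreating):**

| Check | Reading | Needed |
|---|---|---|
| Position along the rail (x) | -9.6 mm by image, -10.9 mm by tool | -18 to +15.5 mm |
| Position across (y) | -0.5 to -1.4 mm by image, about -1.0 to -1.4 mm by tool | -3.5 to +2 mm |
| Angle to the fence | about 0.002 rad | below 0.035 rad |
| Clip toes | both inside the slots, about 3 mm behind the front edges | snapped down |

**Disagreements:**
- The two x readings differ by about 1 mm, and the y readings by up to 1 mm. Both are within the camera calibration and the noise in the arm's readings.
- The depth image showed the blank's top tilted by about 0.016 rad. I put this down to depth bias, because the first empty-rail view, between two points, showed a slope too. The side view shows the blank lying flat.
- I could not read the clip angles directly. I judged the snap from the force drop and the pictures.

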